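# Mixed-up supply mats on the copy-room counter

## Robot

A 6-joint arm with a two-finger parallel gripper is mounted at the origin on a cart in front of the work surface, level with it; the furniture and walls round the work are solid. World frame = base frame: x ahead of the robot, y to its left, z up, the work surface at z = 0. Lengths are in m, angles in rad, forces in N, time in s.
With the tool pointing down it reaches from about 0.3 to 0.875 m from the base axis. Payload 6.4 kg.
Tool frame: the origin (TCP) lies between the finger pads; the fingertips stand 8 mm ahead of it and the grasp point (between the pads) lies 11 mm behind it; z points along the fingers, y is the direction in which the jaws open and shut (so a half turn about z gives the same grasp; the last joint's range is limited). The gripper opens to 85 mm and grips with 20 to 120 N. Pads are 22 mm wide; open, the fingers measure 114 mm over their backs; the gripper's body (76 mm by 85 mm) begins 54 mm behind the grasp point. The pads swing forward as they close: fully open they stand 13 mm farther back than shut.
Start: joints at [-1.317, 0.181, 1.607, -0, 1.354, -0.206], TCP at [0.255, -0.515, 0.239] pointing down, gripper open.
Joint ranges: [-2.99, 2.99], [-0.89, 2.07], [0.3, 2.58], [-1.14, 4.28], [0, 2.63], [-3.12, 3.12]. Speed limits (rad/s): [2.57, 2.57, 3.01, 3.14, 3.14, 3.14].

## Interface

Orientations are given as a unit quaternion [w, x, y, z].
In Python, from bench import monitor, viewer, workorder, spotter gives the robot as it stands. The module is installed in compiled form; this text tells all that it offers.
- The arm moves only by the tool move_arm, never from a script. Its argument "motion" is a list of rows, each a list of 3 entries, a list of its own where there are three numbers: the shift along the tool's x, y, z in units of 60 mm (1.0 is 60 mm), then the turn, a rotation vector about the tool's x, y, z in units of 8 degrees (1.0 is 8 degrees), then the opening in per cent of the stroke, from 0 (shut) to 100 (fully open). In form: [[[dx, dy, dz], [rx, ry, rz], grip], ...]. A call has 1 to 10 rows; each row is the pose to reach, as a shift and turn from the pose commanded when the call began, along the tool's axes at that moment; what a row does not reach only later rows make up. A row lasts 1/8 s, in which the tool goes at most 62.5 mm and 10.7 degrees, less where a joint would pass 70% of its speed; a pose out of reach is approached as far as the arm can. A call with a gripper value outside its range is refused whole. The fingers move at their own pace and stop on an object; the grip force is fixed at half the most. Time passes only in rows, so rows that repeat a pose let the fingers close. It gives the time, the measured TCP pose, the force and the opening at its end, in the units of the state.
- monitor.get_obs(): the state, without advancing time (a new reading comes with each control period).
- viewer.camera(name): name is "scene" or "top" or "wrist"; returns the picture (384x512x3 uint8, blue, green, red); there is no depth.
- viewer.calibration(name): a dict with "fovy" (degrees; the focal length in pixels is half the picture's height over the tangent of half this angle, whatever the lens; pixels are square), "cx", "cy" (the principal point, pixels), "extrinsics" (4x4, takes a point from camera to world coordinates). Camera axes: x right, y down, z forward; pixel columns grow to the right and rows downward; lengths in m; the calibration is good to about 2 mm. The wrist camera is an equidistant fisheye: a pixel r from the principal point sees the ray r / f radians off the axis. A picture is of the moment at which its call begins: read the wrist's pose just before it. calibration takes no time and is no camera call; for the wrist camera it gives the pose at the moment of the call.
- workorder.hand_in(): hands the job in, once; it reports no verdict.
Trained networks look in the newest picture that a camera, given by its name, has taken for a name from the list of things; names that differ only in an ending like _2 or _b are one class to them, and where a whole thing is asked for, a point or a joint stands for the part that bears it (a point fixed in the world has none). Each returns a list of dicts, best first, with "score" (0 to 1); they miss things now and then, are a little off and sometimes report something else, mostly with a low value. They report only what shows in the picture. A call takes as long as a camera call.
- spotter.search_frame(camera, name): "centre" ([column, row] as shares, 0 to 1, of the picture: columns of its width, rows of its height, amid what is visible of it).
- spotter.outline_of(camera, name): "region" (384x512 bool, what is visible of it) and "centre" ([column, row] as shares, 0 to 1, of the picture: columns of its width, rows of its height, amid what is visible of it).
The state is a dict: "time_s": time; "q": joint angles; "dq": joint speeds; "joint_efforts": joint torques, N m; "eef_pos": TCP position; "eef_rot": TCP orientation; "wrist_force": force on the tool from outside, world axes, zero at the start; "torque": the same for the moment, N m; "opening": opening from 0.0 (shut) to 1.0 (fully open).
Only numpy, scipy, OpenCV 4.12 (cv2) and the standard library are available. Lean on these libraries where they do the work, as an engineer would, in place of code of your own. Each camera call takes 0.05 s, during which the arm holds its last target. There are 200 camera calls.

## Task

The copy-room supplies have been left on one another's mats. Put every one back in the middle of its own mat, lying flat or standing upright as it does now and lengthwise along the mat's longer side: the grey box of staples on the blue mat, the glue stick on the yellow mat, the round clip tub on the green mat (which way round does not matter) and the eraser on the red mat. Each of the four mats is occupied by a wrong item at first; the empty white mat is free for parking things on the way.

Things in the scene. Friction and masses are not known exactly. Their poses are not given: they have to be found in the camera images.
- staples_center (a point): brownish-grey card box of staples with a dark band, 51 x 75 x 24 mm (x, y, z), lying flat; this point is its centre, 12 mm above its underside; y axis along the 75 mm length, z up; grasp it across the 51 mm width (x), about 0.09 kg
- glue_center (a point): glue stick lying on its side, white barrel with a black cap and base, 25 mm thick, 90 mm long; this point is its centre, 12.5 mm above its underside; y axis along its length, z up; it does not roll (its base end is flat-sided); grasp it across the barrel (x), about 0.03 kg
- tub_center (a point): round white tub of paper clips with a black lid that is fixed on, standing upright, 55 mm in diameter, 37 mm high; this point is its centre, 18.5 mm above its underside; z up; grasp it across its diameter in any direction, about 0.07 kg
- rubber_center (a point): eraser in a dark blue card sleeve with one white end, 22 x 58 x 12 mm (x, y, z), lying flat; this point is its centre, 6 mm above its underside; y axis along its length, z up; grasp it across the 22 mm width (x), about 0.02 kg
- mat_blue: blue desk mat lying flat and fixed on the worktop, 90 x 110 mm with rounded corners, 4 mm thick (things on it rest at z = 4 mm); origin at the centre of its underside, y axis along its 110 mm side, x along its 90 mm side, z up. A paler patch in its middle, partly or wholly covered by what stands on it, has the shape of the staple box. The staple box belongs here
- mat_yellow: yellow desk mat lying flat and fixed on the worktop, 90 x 110 mm with rounded corners, 4 mm thick (things on it rest at z = 4 mm); origin at the centre of its underside, y axis along its 110 mm side, x along its 90 mm side, z up. A paler patch in its middle, partly or wholly covered by what stands on it, has the shape of the glue stick. The glue stick belongs here
- mat_green: green desk mat lying flat and fixed on the worktop, 90 x 110 mm with rounded corners, 4 mm thick (things on it rest at z = 4 mm); origin at the centre of its underside, y axis along its 110 mm side, x along its 90 mm side, z up. A paler patch in its middle, partly or wholly covered by what stands on it, has the shape of the tub. The clip tub belongs here
- mat_red: red desk mat lying flat and fixed on the worktop, 90 x 110 mm with rounded corners, 4 mm thick (things on it rest at z = 4 mm); origin at the centre of its underside, y axis along its 110 mm side, x along its 90 mm side, z up. A paler patch in its middle, partly or wholly covered by what stands on it, has the shape of the eraser. The eraser belongs here
- mat_white: plain white desk mat lying flat and fixed on the worktop, 90 x 110 mm with rounded corners, 4 mm thick (things on it rest at z = 4 mm); origin at the centre of its underside, y axis along its 110 mm side, x along its 90 mm side, z up. Empty at the start: a free spot for parking

How it is judged:
At the end, for the whole second after the job is handed in: Staple box on the blue, glue stick on the yellow, tub on the green, eraser on the red mat: centres within 15 mm of the mat centre, resting on the mat (5 mm in height), tilt under 0.15 rad, at rest; box, glue stick and eraser within 0.25 rad of the mat's long side, either way round (horizontal distance between staples_center and mat_blue below 0.015 m and z of staples_center in the frame of mat_blue below 0.021 m and angle between each of staples_center, glue_center, tub_center, rubber_center's own z axis and vertical below 0.15 rad and linear speed of each of staples, glue, tub, rubber below 0.02 m/s and angle between the y axis of staples_center and the y axis of mat_blue, either way round below 0.25 rad and horizontal distance between glue_center and mat_yellow below 0.015 m and z of glue_center in the frame of mat_yellow below 0.0215 m and angle between the y axis of glue_center and the y axis of mat_yellow, either way round below 0.25 rad and horizontal distance between tub_center and mat_green below 0.015 m and z of tub_center in the frame of mat_green below 0.0275 m and horizontal distance between rubber_center and mat_red below 0.015 m and z of rubber_center in the frame of mat_red below 0.015 m and angle between the y axis of rubber_center and the y axis of mat_red, either way round below 0.25 rad); the robot touches nothing.
It also fails if it takes over 120 s, if anything falls off the work surface, if the arm or the gripper's body presses on something with over 40 N, if the wrist force passes 120 N, or if a joint passes its speed limit or range.

## Working session

There is one attempt and no reset: what is moved stays moved. The work goes in short steps, Python scripts to look and compute and a tool call to move; the robot and the scene stay as the last step left them, time stands still between calls to the robot, and variables do not carry over. Pictures are saved under pics/ and viewed, about 12 in all and at most 16, crops included, and the job is handed in when it is done.

Besides the shell and the picture viewer there is one more tool, called after "Emit:" by a JSON object that holds its "fn" and its "kwargs", one argument or row to a line. move_arm: Moves the arm, as the interface text tells. Its arguments: {"type":"object","properties":{"motion":{"type":"array","items":{"type":"array"}}},"required":["motion"]}

```bash
mkdir -p pics
cat > h.py <<'E'
import numpy as np, cv2
from bench import monitor, viewer, workorder, spotter
from scipy.spatial.transform import Rotation as R
def ray(cal,p,fish=False):
    f=192/np.tan(np.radians(cal['fovy'])/2); u=np.array([p[0]-cal['cx'],p[1]-cal['cy']])/f
    if fish:
        r=np.linalg.norm(u)+1e-9; d=np.array([*(u/r*np.sin(r)),np.cos(r)])
    else: d=np.array([*u,1.])
    T=np.array(cal['extrinsics']); d=T[:3,:3]@d
    return T[:3,3],d/np.linalg.norm(d)
def at(cal,p,z,fish=False):
    o,d=ray(cal,p,fish); return o+d*(z-o[2])/d[2]
def tri(rs):
    A=0;b=0
    for o,d in rs:
        P=np.eye(3)-np.outer(d,d);A=A+P;b=b+P@o
    return np.linalg.solve(A,b)
E
python3 - <<'E'
from h import *
for n in ('scene','top'):
    cv2.imwrite(f'pics/{n}0.png',viewer.camera(n)); c=viewer.calibration(n); print(n,c['fovy'],np.round(c['extrinsics'],3).tolist())
cals={n:viewer.calibration(n) for n in('scene','top')}
Z=dict(staples_center=.016,glue_center=.0165,tub_center=.0225,rubber_center=.01)
for k in ['staples_center','glue_center','tub_center','rubber_center','mat_blue','mat_yellow','mat_green','mat_red','mat_white']:
    rs=[]
    for n in cals:
        o=spotter.outline_of(n,k)
        if not o: print(k,n,'none');continue
        o=o[0];m=o['region'].astype(np.uint8);p=np.array(o['centre'])*[512,384]
        rect=cv2.minAreaRect(cv2.findNonZero(m)); 
        rs.append(ray(cals[n],p))
        z=Z.get(k,.004)
        b=cv2.boxPoints(rect);e=max((b[1]-b[0],b[2]-b[1]),key=np.linalg.norm);g=at(cals[n],p+e/2,z)-at(cals[n],p-e/2,z)
        print(k,n,round(o['score'],2),p.round(0),m.sum(),np.round(rect[1],0),'xy',at(cals[n],p,z)[:2].round(4),'rectc',at(cals[n],rect[0],z)[:2].round(4),'ang',np.degrees(np.arctan2(g[1],g[0])).round(1),'L',np.linalg.norm(g).round(3))
    if len(rs)==2: print('   tri',tri(rs).round(4))
print(monitor.get_obs())
E
```

```text
scene 46.0974023158386 [[-0.577, -0.615, 0.537, -0.231], [-0.816, 0.446, -0.367, 0.517], [-0.013, -0.65, -0.759, 1.047], [0.0, 0.0, 0.0, 1.0]]
top 56.70000854271813 [[-0.017, -0.998, 0.067, 0.416], [-1.0, 0.018, 0.005, 0.052], [-0.007, -0.067, -0.998, 0.942], [0.0, 0.0, 0.0, 1.0]]
staples_center scene 0.82 [165. 247.] 603 [21. 30.] xy [0.4547 0.3575] rectc [0.4496 0.3567] ang -75.7 L 0.081
staples_center top 0.81 [139. 205.] 645 [21. 32.] xy [0.441  0.3584] rectc [0.4476 0.3585] ang -78.4 L 0.083
   tri [0.4427 0.357  0.0298]
glue_center scene none
glue_center top 0.88 [323. 197.] 339 [36. 10.] xy [ 0.453  -0.1201] rectc [ 0.4554 -0.1251] ang -100.9 L 0.093
tub_center scene none
tub_center top 0.76 [389. 189.] 388 [20. 23.] xy [ 0.4709 -0.2915] rectc [ 0.4709 -0.289 ] ang -91.0 L 0.059
rubber_center scene 0.66 [218. 219.] 156 [ 8. 20.] xy [0.4542 0.1899] rectc [0.4514 0.1899] ang -103.0 L 0.056
rubber_center top 0.57 [207. 200.] 156 [ 8. 21.] xy [0.4512 0.183 ] rectc [0.4487 0.1887] ang -91.0 L 0.055
   tri [0.4535 0.1863 0.0074]
mat_blue scene 0.49 [356. 146.] 41 [7. 6.] xy [ 0.4411
[... 1044 characters left out ...]
27]
{'time_s': 1.0, 'q': array([-1.31729679e+00,  1.80781718e-01,  1.60703005e+00, -6.76704976e-05,
        1.35380805e+00, -2.06315378e-01]), 'dq': array([ 6.26231389e-07, -1.78509071e-03, -3.41105600e-04, -5.47104641e-05,
        1.42714856e-03, -5.32109009e-04]), 'joint_efforts': array([-1.77601969e-04, -4.44844437e+01, -3.51696575e+01, -2.89623895e-04,
        4.77038502e-04,  7.97545624e-06]), 'eef_pos': array([ 0.25516218, -0.51527685,  0.2392842 ]), 'eef_rot': array([-1.27963277e-05,  9.73685828e-01,  2.27894508e-01, -3.33528678e-05]), 'wrist_force': array([-0.60444517,  0.02888071, -0.34750208]), 'torque': array([ 0.02809094, -0.01311168, -0.05528716]), 'opening': 1.0014447404707572}
```

View pics/top0.png

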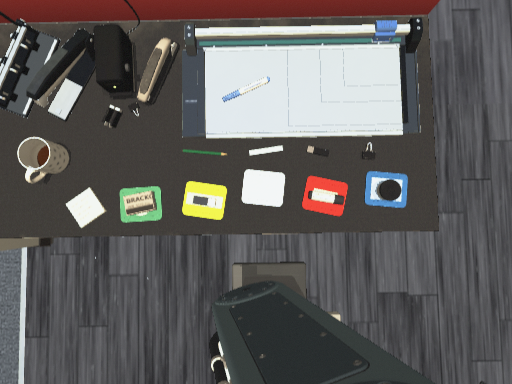

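View pics/scene0.png

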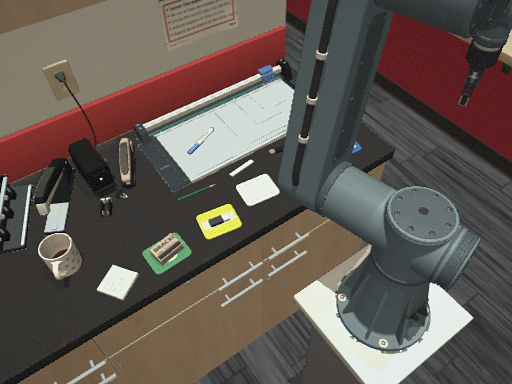

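The top view has green+staples at (140,204), yellow+eraser at (205,201), white at (264,187), red+glue at (325,196) and blue+tub at (386,190), which matches the networks. The scene view agrees for the left three; the arm hides the right two. Next I'll go above the red mat and look from close by.

```bash
cat >> h.py <<'E'
def tool():
    s=monitor.get_obs(); w,x,y,z=s['eef_rot']; return np.array(s['eef_pos']),R.from_quat([x,y,z,w])
def go(x,y,z,ang):
    """shift (60mm units) and turn (8 deg units) to put TCP at x,y,z, tool down, tool x along long axis ang (deg, mod 180)"""
    p,r=tool(); best=None
    for a in (ang,ang+180):
        c,s=np.cos(np.radians(a)),np.sin(np.radians(a))
        T=R.from_matrix(np.array([[c,s,0],[s,-c,0],[0,0,-1]]).T)
        v=(r.inv()*T).as_rotvec(degrees=True)
        if best is None or np.linalg.norm(v)<np.linalg.norm(best): best=v
    sh=r.inv().apply(np.array([x,y,z])-p)/.06
    print('shift',sh.round(3).tolist(),'turn',(best/8).round(2).tolist(),'rows',np.linalg.norm(sh)*60/62.5,np.linalg.norm(best)/10.7)
E
python3 - <<'E'
from h import *
p,r=tool(); c=viewer.calibration('wrist'); T=np.array(c['extrinsics'])
print(c['fovy'],'cam in tool',r.inv().apply(T[:3,3]-p).round(3),'cam z in tool',r.inv().apply(T[:3,2]).round(3))
go(.455,-.12,.25,80)
E
```

```text
65.70646984690485 cam in tool [ 0.083  0.    -0.135] cam z in tool [-0.324  0.     0.946]
shift [5.908, -4.426, -0.179] turn [-0.0, 0.0, -6.71] rows 7.08880843176567 5.014365576833508
```

Emit:
{"fn": "move_arm", "kwargs": {
  "motion": [
    [[5.9,-4.42,-0.2],[0,0,-6.7],100],
    [[5.9,-4.42,-0.2],[0,0,-6.7],100],
    [[5.9,-4.42,-0.2],[0,0,-6.7],100],
    [[5.9,-4.42,-0.2],[0,0,-6.7],100],
    [[5.9,-4.42,-0.2],[0,0,-6.7],100],
    [[5.9,-4.42,-0.2],[0,0,-6.7],100],
    [[5.9,-4.42,-0.2],[0,0,-6.7],100],
    [[5.9,-4.42,-0.2],[0,0,-6.7],100],
    [[5.9,-4.42,-0.2],[0,0,-6.7],100],
    [[5.9,-4.42,-0.2],[0,0,-6.7],100]
  ]
}}

```text
time_s: 2.25
eef_pos: [0.4543, -0.1218, 0.2512]
eef_rot: [0.0, 0.767, 0.642, -0.0]
wrist_force: [-0.2, -0.2, 1.2]
opening: 0.997
```

```bash
cat >> h.py <<'E'
Z=dict(staples_center=.016,glue_center=.0165,tub_center=.0225,rubber_center=.01)
TOP=dict(staples_center=.028,glue_center=.0165,tub_center=.041,rubber_center=.016)
def quad(m,cal,z,fish):
    """ground-plane rectangle of a region: centre, long-axis angle mod 180, sides"""
    cs,_=cv2.findContours(m.astype(np.uint8),cv2.RETR_EXTERNAL,cv2.CHAIN_APPROX_NONE)
    c=max(cs,key=cv2.contourArea)[:,0]
    w=np.array([at(cal,p,z,fish)[:2] for p in c],np.float32)*1000
    (x,y),(a,b),t=cv2.minAreaRect(w)
    if b>a:t+=90
    return np.round([x/1000,y/1000],4),round(t%180,1),np.round(sorted((a,b)),0)
def look(names,pic=None,cam='wrist'):
    cal=viewer.calibration(cam); im=viewer.camera(cam); fish=cam=='wrist'
    if pic: cv2.imwrite('pics/'+pic,im)
    for k in names:
        for o in spotter.outline_of(cam,k)[:1]:
            p=np.array(o['centre'])*[512,384]
            print(k,round(o['score'],2),p.round(0),'@z',at(cal,p,Z.get(k,.004),fish)[:2].round(4),'rect',*quad(o['region'],cal,TOP.get(k,.004),fish))
            m=o['region']; print('    touches edge',m[0].any() or m[-1].any() or m[:,0].any() or m[:,-1].any())
E
python3 - <<'E'
from h import *
look(['glue_center','mat_red','mat_white','mat_blue','tub_center','mat_yellow','rubber_center'],'w1.png')
print(tool()[0], monitor.get_obs()['time_s'])
E
```

```text
glue_center 0.87 [257. 168.] @z [ 0.455  -0.1274] rect [ 0.4519 -0.1286] 79.1 [25. 95.]
    touches edge False
mat_red 0.85 [267. 161.] @z [ 0.4687 -0.1231] rect [ 0.4573 -0.1266] 76.8 [ 90. 111.]
    touches edge False
mat_white 0.8 [255.  40.] @z [0.4818 0.0336] rect [0.4811 0.0347] 83.5 [ 90. 110.]
    touches edge True
mat_blue 0.62 [292. 253.] @z [ 0.4831 -0.2669] rect [ 0.4723 -0.2879] 83.2 [ 93. 112.]
    touches edge False
tub_center 0.57 [286. 275.] @z [ 0.4687 -0.2905] rect [ 0.4685 -0.2771] 84.5 [52. 70.]
    touches edge False
[ 0.45458285 -0.1209509   0.25126473] 2.65
```

View pics/w1.png

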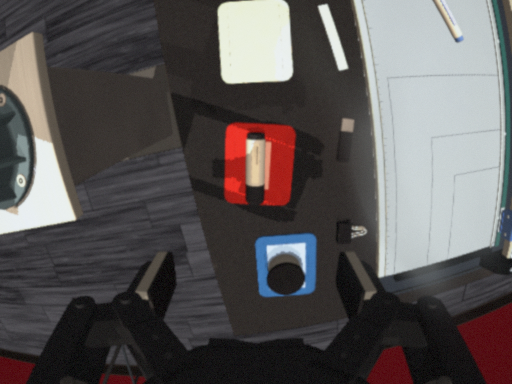

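The wrist picture shows the glue at (257,168) on the red mat, the white mat at (255,40) and blue+tub at (286,265). Now I'll check the heights from two views and work out the glue pick.

Run:
```python
from h import *
ct,cw=viewer.calibration('top'),viewer.calibration('wrist')
viewer.camera('top');viewer.camera('wrist')
def tip(m): return cv2.minAreaRect(cv2.findNonZero(m.astype(np.uint8)))[0]
for k in('glue_center','mat_red','tub_center','mat_blue','mat_white'):
    a=spotter.outline_of('top',k);b=spotter.outline_of('wrist',k)
    if a and b: print(k,tri([ray(ct,tip(a[0]['region'])),ray(cw,tip(b[0]['region']),True)]).round(4))
go(.454,-.127,.08,79);go(.454,-.127,.014,79)
```

```text
glue_center [ 0.4543 -0.1032  0.1051]
mat_red [ 0.4591 -0.1068  0.077 ]
tub_center [0.4589 0.0426 0.5005]
mat_white [ 0.4829  0.0349 -0.0075]
shift [-0.109, 0.007, 2.855] turn [0.0, 0.0, 0.12] rows 2.742466056851361 0.08882240946419202
shift [-0.109, 0.007, 3.955] turn [0.0, 0.0, 0.12] rows 3.7979125154019213 0.08882240946419202
```

```bash
cat >> h.py <<'E'
import pickle
def mc(m): return cv2.minAreaRect(cv2.findNonZero(m.astype(np.uint8)))[0]
def snap(names,save=None,against=None):
    cal=viewer.calibration('wrist');viewer.camera('wrist');d={}
    for k in names:
        o=spotter.outline_of('wrist',k)
        if o:d[k]=ray(cal,mc(o[0]['region']),True)
    if save: pickle.dump(d,open(save,'wb'))
    if against:
        e=pickle.load(open(against,'rb'))
        for k in d:
            if k in e: print(k,'tri',tri([d[k],e[k]]).round(4))
E
python3 -c "
from h import *
snap(['glue_center','mat_red'],'a.pkl')"
```

Emit:
{"fn": "move_arm", "kwargs": {
  "motion": [
    [[-0.11,0,2.2],[0,0,0.12],60],
    [[-0.11,0,2.2],[0,0,0.12],60],
    [[-0.11,0,2.2],[0,0,0.12],60],
    [[-0.11,0,2.2],[0,0,0.12],60]
  ]
}}

```text
time_s: 3.9
eef_pos: [0.4543, -0.1274, 0.1204]
eef_rot: [0.0, 0.772, 0.636, 0.0]
wrist_force: [-0.1, -0.1, 1.1]
opening: 0.601
```

```bash
python3 -c "
from h import *
snap(['glue_center','mat_red'],None,'a.pkl')
look(['glue_center','mat_red'],'w2.png')
print(tool()[0])
go(.453,-.128,.014,79)"
```

```text
glue_center tri [ 0.4515 -0.129   0.0086]
mat_red tri [ 0.4581 -0.1303 -0.0175]
glue_center 0.98 [251. 191.] @z [ 0.4528 -0.1223] rect [ 0.4518 -0.1292] 78.9 [25. 98.]
    touches edge False
mat_red 0.6 [268. 182.] @z [ 0.4685 -0.1205] rect [ 0.4579 -0.127 ] 76.8 [ 91. 111.]
    touches edge False
[ 0.45469832 -0.12758384  0.12104542]
shift [-0.01, -0.032, 1.784] turn [0.02, 0.01, -0.0] rows 1.7129551574186306 0.017864212254742162
```

View pics/w2.png

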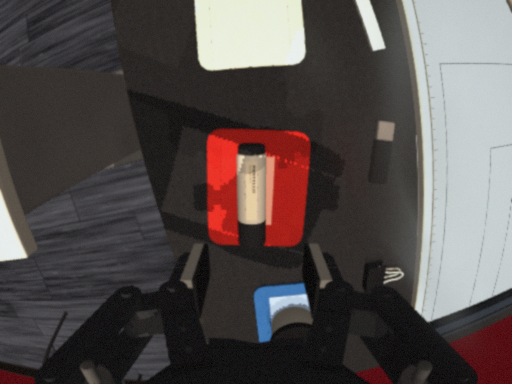

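Picture 4 shows the glue at (252,195), centred between the open fingers, with the red mat around it. The sizes (25x98 and 91x111 mm) confirm the assumed heights. Picking now.

Emit:
{"fn": "move_arm", "kwargs": {
  "motion": [
    [[0,-0.04,0.95],[0,0,0],60],
    [[0,-0.04,1.5],[0,0,0],60],
    [[0,-0.04,1.78],[0,0,0],60],
    [[0,-0.04,1.78],[0,0,0],60],
    [[0,-0.04,1.78],[0,0,0],0],
    [[0,-0.04,1.78],[0,0,0],0],
    [[0,-0.04,1.78],[0,0,0],0],
    [[0,-0.04,1.78],[0,0,0],0],
    [[0,-0.04,1.3],[0,0,0],0],
    [[0,-0.04,0.4],[0,0,0],0]
  ]
}}

```text
time_s: 5.45
eef_pos: [0.4498, -0.1258, 0.0952]
eef_rot: [-0.002, 0.772, 0.636, -0.001]
wrist_force: [0.5, -0.4, -0.1]
opening: 0.268
```

```bash
python3 -c "
from h import *
print(monitor.get_obs()['opening'],tool()[0])
look(['glue_center','mat_white','mat_red'])
go(.4815,.034,.1,83.4);go(.4815,.034,.016,83.4)"
```

```text
0.2675100035637414 [ 0.44983823 -0.12584481  0.09522328]
glue_center 0.87 [256. 250.] @z [ 0.4432 -0.1613] rect [ 0.4381 -0.183 ] 78.9 [ 42. 169.]
    touches edge False
mat_white 0.84 [255.  30.] @z [0.4749 0.0073] rect [0.4772 0.0057] 169.1 [56. 91.]
    touches edge True
mat_red 0.83 [279. 174.] @z [ 0.4725 -0.1058] rect [ 0.4579 -0.1245] 77.2 [ 89. 105.]
    touches edge False
shift [2.73, -0.036, -0.055] turn [0.03, 0.01, -0.55] rows 2.621158586104307 0.4127089796402193
shift [2.731, -0.041, 1.345] turn [0.03, 0.01, -0.55] rows 2.9230132734061685 0.4127089796402193
```

Emit:
{"fn": "move_arm", "kwargs": {
  "motion": [
    [[2.73,-0.04,-0.05],[0,0,-0.55],0],
    [[2.73,-0.04,-0.05],[0,0,-0.55],0],
    [[2.73,-0.04,-0.05],[0,0,-0.55],0],
    [[2.73,-0.04,-0.05],[0,0,-0.55],0],
    [[2.73,-0.04,0.8],[0,0,-0.55],0],
    [[2.73,-0.04,1.2],[0,0,-0.55],0],
    [[2.73,-0.04,1.33],[0,0,-0.55],0],
    [[2.73,-0.04,1.33],[0,0,-0.55],0],
    [[2.73,-0.04,1.33],[0,0,-0.55],60],
    [[2.73,-0.04,1.33],[0,0,-0.55],60]
  ]
}}

```text
time_s: 6.9
eef_pos: [0.4805, 0.0343, 0.0158]
eef_rot: [0.0, 0.747, 0.665, 0.0]
wrist_force: [0.7, -0.7, 0.1]
opening: 0.603
```

```bash
python3 -c "
from h import *
print(monitor.get_obs()['opening'],tool()[0])
go(.45,.17,.18,80)"
```

```text
0.6031078381004943 [0.48048984 0.03425832 0.01581573]
shift [2.188, -0.764, -2.737] turn [0.01, 0.0, 0.42] rows 3.4432323177633286 0.31382151354756893
```

Emit:
{"fn": "move_arm", "kwargs": {
  "motion": [
    [[0,0,-1],[0,0,0],60],
    [[0,0,-2],[0,0,0],60],
    [[2.2,-0.76,-2.74],[0,0,0.4],60],
    [[2.2,-0.76,-2.74],[0,0,0.4],60],
    [[2.2,-0.76,-2.74],[0,0,0.4],60],
    [[2.2,-0.76,-2.74],[0,0,0.4],60],
    [[2.2,-0.76,-2.74],[0,0,0.4],60]
  ]
}}

```text
time_s: 7.78
eef_pos: [0.45, 0.1704, 0.1796]
eef_rot: [0.0, 0.765, 0.644, -0.0]
wrist_force: [-0.4, -0.7, 0.4]
opening: 0.598
```

```bash
python3 -c "
from h import *
look(['glue_center','mat_white','rubber_center','mat_yellow','staples_center','mat_green'],'w3.png')
print(tool()[0],monitor.get_obs()['time_s'])
go(.449,.189,.012,89)"
```

```text
glue_center 0.61 [297. 283.] @z [0.4779 0.0328] rect [0.4783 0.0323] 85.5 [ 23. 105.]
    touches edge False
mat_white 0.89 [279. 259.] @z [0.4606 0.0635] rect [0.4809 0.0365] 82.7 [ 89. 109.]
    touches edge False
rubber_center 0.61 [251. 159.] @z [0.4489 0.1909] rect [0.4479 0.1915] 80.5 [23. 57.]
    touches edge False
mat_yellow 0.87 [263. 157.] @z [0.4618 0.1895] rect [0.4507 0.1906] 80.2 [ 91. 110.]
    touches edge False
staples_center 0.88 [223.  19.] @z [0.4464 0.3385] rect [0.4488 0.3406] 100.0 [51. 53.]
    touches edge True
mat_green 0.91 [207.  40.] @z [0.4257 0.3224] rect [0.4448 0.3409] 2.4 [74. 90.]
    touches edge True
[0.45014861 0.17048629 0.17963758] 8.125
shift [0.301, -0.07, 2.794] turn [-0.0, 0.0, -1.11] rows 2.698571352495682 0.8293591414270838
```

View pics/w3.png

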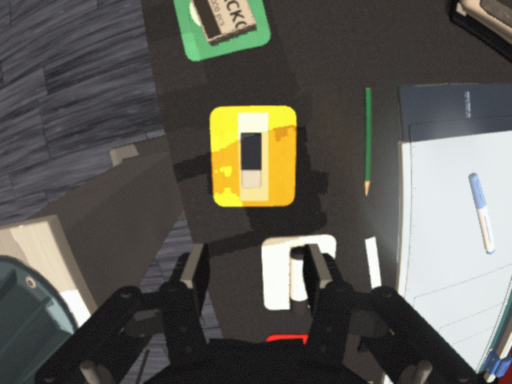

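The eraser is at (251,160) on the yellow mat and lies along it, and the glue stick is lying on the white mat. Picking the eraser.

Emit:
{"fn": "move_arm", "kwargs": {
  "motion": [
    [[0.33,-0.08,0.9],[0,0,0],55],
    [[0.33,-0.08,1.8],[0,0,0],55],
    [[0.33,-0.08,2.5],[0,0,0],55],
    [[0.33,-0.08,2.78],[0,0,0],55],
    [[0.33,-0.08,2.78],[0,0,0],0],
    [[0.33,-0.08,2.78],[0,0,0],0],
    [[0.33,-0.08,2.78],[0,0,0],0],
    [[0.33,-0.08,2.78],[0,0,0],0],
    [[0.33,-0.08,2.3],[0,0,0],0],
    [[0.33,-0.08,1.3],[0,0,0],0]
  ]
}}

```text
time_s: 9.38
eef_pos: [0.4464, 0.1909, 0.101]
eef_rot: [-0.001, 0.765, 0.644, -0.002]
wrist_force: [1.8, 1.1, 0.4]
opening: 0.225
```

```bash
python3 -c "
from h import *
print(monitor.get_obs()['opening'],tool()[0])
go(.4578,-.127,.1,76.8);go(.4578,-.127,.0145,76.8)"
```

```text
0.225181181069132 [0.44644589 0.19092523 0.10096715]
shift [-5.189, 1.091, 0.02] turn [-0.04, 0.01, 0.42] rows 5.0900701487482936 0.3168631320118039
shift [-5.186, 1.098, 1.445] turn [-0.04, 0.01, 0.42] rows 5.274711010411025 0.3168631320118039
```

Emit:
{"fn": "move_arm", "kwargs": {
  "motion": [
    [[-5.18,1.09,0],[0,0,0.42],0],
    [[-5.18,1.09,0],[0,0,0.42],0],
    [[-5.18,1.09,0],[0,0,0.42],0],
    [[-5.18,1.09,0],[0,0,0.42],0],
    [[-5.18,1.09,0],[0,0,0.42],0],
    [[-5.18,1.09,0],[0,0,0.42],0],
    [[-5.18,1.09,0],[0,0,0.42],0]
  ]
}}

```text
time_s: 10.25
eef_pos: [0.4599, -0.126, 0.1019]
eef_rot: [-0.0, 0.784, 0.621, 0.0]
wrist_force: [0.3, 1.1, 0.1]
opening: 0.225
```

```bash
python3 -c "
from h import *
look(['rubber_center','mat_red'],'w4.png')
print(monitor.get_obs()['opening'],tool()[0])
go(.4578,-.127,.0145,76.8)"
```

```text
rubber_center 0.9 [255. 254.] @z [ 0.4481 -0.1719] rect [ 0.4469 -0.1781] 76.0 [ 37. 103.]
    touches edge False
mat_red 0.74 [257. 253.] @z [ 0.4496 -0.1753] rect [ 0.4453 -0.1855] 75.3 [ 40. 108.]
    touches edge False
0.22434586457581782 [ 0.45988873 -0.1243542   0.1016926 ]
shift [-0.052, -0.023, 1.453] turn [-0.01, -0.0, 0.02] rows 1.396123759231316 0.013842644988577985
```

View pics/w4.png

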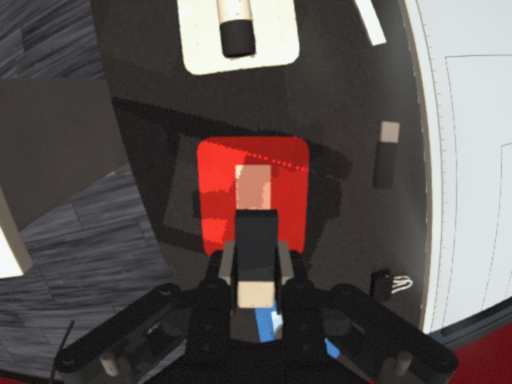

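The eraser is held level at (256,250) and lines up with the red mat's pale patch at (252,187). Lowering it.

Emit:
{"fn": "move_arm", "kwargs": {
  "motion": [
    [[-0.05,-0.03,0.7],[0,0,0],0],
    [[-0.05,-0.03,1.2],[0,0,0],0],
    [[-0.05,-0.03,1.44],[0,0,0],0],
    [[-0.05,-0.03,1.44],[0,0,0],0],
    [[-0.05,-0.03,1.44],[0,0,0],50],
    [[-0.05,-0.03,1.44],[0,0,0],50],
    [[-0.05,-0.03,0.7],[0,0,0],60],
    [[0.7,-0.03,-0.5],[0,0,0],60],
    [[0.7,-0.03,-1.3],[0,0,0],60],
    [[0.7,-0.03,-1.3],[0,0,0],60]
  ]
}}

```text
time_s: 11.65
eef_pos: [0.4714, -0.0854, 0.1858]
eef_rot: [0.005, 0.783, 0.622, 0.003]
wrist_force: [0.1, -0.7, -0.6]
opening: 0.601
```

```bash
python3 -c "
from h import *
look(['rubber_center','mat_red','glue_center','mat_white'],'w5.png')
print(monitor.get_obs()['opening'],tool()[0])
go(.478,.0335,.1,84.5);go(.478,.0335,.014,84.5)"
```

```text
rubber_center 0.72 [253. 215.] @z [ 0.4597 -0.1296] rect [ 0.4579 -0.127 ] 77.2 [21. 60.]
    touches edge False
mat_red 0.68 [238. 205.] @z [ 0.4463 -0.1164] rect [ 0.458  -0.1269] 76.8 [ 90. 112.]
    touches edge False
glue_center 0.73 [234.  63.] @z [0.479  0.0347] rect [0.4803 0.035 ] 83.0 [26. 94.]
    touches edge False
mat_white 0.98 [248.  63.] @z [0.4931 0.0323] rect [0.4809 0.0348] 82.9 [ 91. 110.]
    touches edge False
0.6025982113747321 [ 0.46687946 -0.08453339  0.17830024]
shift [1.957, -0.265, 1.307] turn [-0.02, -0.01, -0.96] rows 2.2732658254138873 0.71989770199821
shift [1.956, -0.261, 2.74] turn [-0.02, -0.01, -0.96] rows 3.241732496473133 0.71989770199821
```

View pics/w5.png

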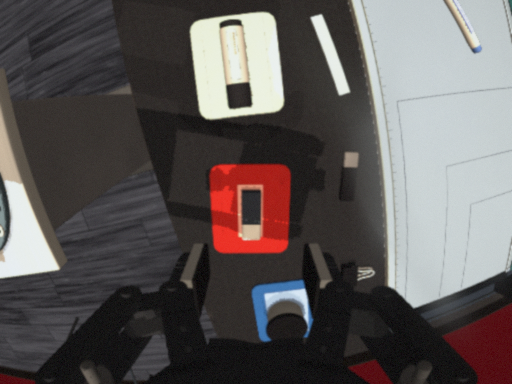

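The eraser sits on the red mat's patch (251,213), within 1 mm. The glue stick is at (235,63) on white. Picking it.

Emit:
{"fn": "move_arm", "kwargs": {
  "motion": [
    [[1.97,-0.24,1.3],[0,0,-0.85],60],
    [[1.97,-0.24,1.3],[0,0,-0.85],60],
    [[1.97,-0.24,1.3],[0,0,-0.85],60],
    [[1.97,-0.24,2.2],[0,0,-0.85],60],
    [[1.97,-0.24,2.72],[0,0,-0.85],60],
    [[1.97,-0.24,2.74],[0,0,-0.85],60],
    [[1.97,-0.24,2.74],[0,0,-0.85],0],
    [[1.97,-0.24,2.74],[0,0,-0.85],0],
    [[1.97,-0.24,2.74],[0,0,-0.85],0],
    [[1.97,-0.24,2.74],[0,0,-0.85],0]
  ]
}}

```text
time_s: 13.15
eef_pos: [0.4824, 0.0332, 0.017]
eef_rot: [0.001, 0.745, 0.667, 0.001]
wrist_force: [-0.5, -0.8, 7.0]
opening: 0.262
```

```bash
python3 -c "
from h import *
print(monitor.get_obs()['opening'],tool()[0])
go(.4515,.1905,.1,80.2);go(.4515,.1905,.0155,80.2)"
```

```text
0.2619621114824789 [0.48241167 0.03318489 0.01703608]
shift [2.548, -0.799, -1.387] turn [0.02, 0.0, 0.43] rows 2.8882809124587965 0.3205386237892277
shift [2.549, -0.803, 0.022] turn [0.02, 0.0, 0.43] rows 2.565291329541689 0.3205386237892277
```

Emit:
{"fn": "move_arm", "kwargs": {
  "motion": [
    [[0,0,-0.7],[0,0,0],0],
    [[0,0,-1.4],[0,0,0],0],
    [[2.5,-0.8,-1.4],[0,0,0.43],0],
    [[2.5,-0.8,-1.4],[0,0,0.43],0],
    [[2.5,-0.8,-1.4],[0,0,0.43],0],
    [[2.5,-0.8,-1.4],[0,0,0.43],0],
    [[2.5,-0.8,-1.4],[0,0,0.43],0],
    [[2.5,-0.8,-1.4],[0,0,0.43],0]
  ]
}}

```text
time_s: 14.15
eef_pos: [0.4503, 0.1871, 0.0996]
eef_rot: [0.0, 0.765, 0.643, 0.0]
wrist_force: [-0.0, 0.1, 0.1]
opening: 0.259
```

```bash
python3 -c "
from h import *
look(['glue_center','mat_yellow'])
print(monitor.get_obs()['opening'],tool()[0])
go(.4515,.1892,.0175,80.2)"
```

```text
glue_center 0.76 [256. 246.] @z [0.4446 0.1524] rect [0.4404 0.1318] 80.6 [ 40. 168.]
    touches edge False
mat_yellow 0.68 [257. 169.] @z [0.456  0.2135] rect [0.4517 0.1933] 80.9 [ 91. 107.]
    touches edge False
0.262247412046609 [0.45018806 0.18720067 0.09949172]
shift [0.037, 0.016, 1.367] turn [-0.0, 0.0, -0.01] rows 1.3124253692916745 0.009826502164167162
```

Lower and release, then retreat towards the blue mat, checking the placement on the way up.

Emit:
{"fn": "move_arm", "kwargs": {
  "motion": [
    [[0.04,0.02,0.7],[0,0,0],0],
    [[0.04,0.02,1.15],[0,0,0],0],
    [[0.04,0.02,1.37],[0,0,0],0],
    [[0.04,0.02,1.37],[0,0,0],0],
    [[0.04,0.02,1.37],[0,0,0],50],
    [[0.04,0.02,1.37],[0,0,0],50],
    [[0.04,0.02,0.6],[0,0,0],60],
    [[0.04,0.02,-0.4],[0,0,0],100],
    [[0.04,0.02,-1.4],[0,0,0],100],
    [[0.04,0.02,-1.4],[0,0,0],100]
  ]
}}

```text
time_s: 15.55
eef_pos: [0.4553, 0.1909, 0.1897]
eef_rot: [0.003, 0.765, 0.644, 0.005]
wrist_force: [0.4, 0.1, -1.0]
opening: 0.994
```

```bash
python3 -c "
from h import *
look(['glue_center','mat_yellow','staples_center','mat_green'],'w6.png')
print(monitor.get_obs()['opening'],tool()[0])
go(.46,-.27,.19,83)"
```

```text
glue_center 0.57 [249. 172.] @z [0.4512 0.197 ] rect [0.4511 0.1885] 79.7 [25. 97.]
    touches edge False
mat_yellow 0.79 [239. 168.] @z [0.4403 0.2008] rect [0.4508 0.1908] 81.2 [ 90. 111.]
    touches edge False
staples_center 0.56 [217.  30.] @z [0.4456 0.3509] rect [0.446  0.3541] 100.1 [52. 78.]
    touches edge True
mat_green 0.87 [200.  56.] @z [0.4221 0.3299] rect [0.4437 0.3545] 92.6 [ 90. 102.]
    touches edge True
0.9987571515231188 [0.45034743 0.18999279 0.18195343]
shift [-7.527, 1.465, -0.131] turn [-0.02, 0.01, -0.35] rows 7.362630647339248 0.26372888581833875
```

View pics/w6.png

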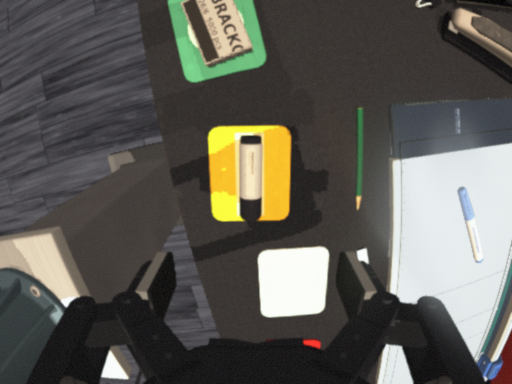

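The glue stick is at (250,176) on the yellow mat, within about 3 mm and aligned. Next is the tub.

Emit:
{"fn": "move_arm", "kwargs": {
  "motion": [
    [[-7.52,1.47,-0.1],[0,0,-0.35],100],
    [[-7.52,1.47,-0.1],[0,0,-0.35],100],
    [[-7.52,1.47,-0.1],[0,0,-0.35],100],
    [[-7.52,1.47,-0.1],[0,0,-0.35],100],
    [[-7.52,1.47,-0.1],[0,0,-0.35],100],
    [[-7.52,1.47,-0.1],[0,0,-0.35],100],
    [[-7.52,1.47,-0.1],[0,0,-0.35],100],
    [[-7.52,1.47,-0.1],[0,0,-0.35],100],
    [[-7.52,1.47,-0.1],[0,0,-0.35],100],
    [[-7.52,1.47,-0.1],[0,0,-0.35],100]
  ]
}}

```text
time_s: 17.05
eef_pos: [0.4611, -0.2677, 0.1885]
eef_rot: [-0.001, 0.749, 0.663, 0.0]
wrist_force: [-0.1, 0.2, 0.3]
opening: 1.0
```

```bash
python3 -c "
from h import *
look(['tub_center','mat_blue'],'w7.png')
cal=viewer.calibration('wrist');o=spotter.outline_of('wrist','tub_center')[0]['region']
print(tool()[0]); go(.468,-.290,.018,83)
# lid circle: dark pixels
im=viewer.camera('wrist');g=im.max(2);m=((g<60)&cv2.dilate(o.astype(np.uint8),np.ones((9,9))).astype(bool))
print(quad(m,cal,.041,True), mc(m))"
```

```text
tub_center 0.66 [264. 200.] @z [ 0.4673 -0.2923] rect [ 0.4675 -0.2852] 128.9 [54. 54.]
    touches edge False
mat_blue 0.84 [277. 171.] @z [ 0.4847 -0.2671] rect [ 0.4721 -0.2893] 83.2 [ 90. 110.]
    touches edge False
[ 0.46167739 -0.26802814  0.18947664]
shift [-0.352, 0.149, 2.858] turn [-0.0, -0.0, 0.01] rows 2.7679063902068015 0.008834869300792057
(array([ 0.4675, -0.2853]), 128.0, array([52., 53.])) (263.5000305175781, 198.0)
```

View pics/w7.png

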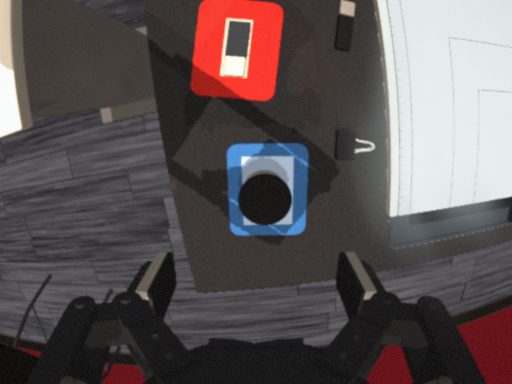

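The tub lid is at (264,199), measured at (0.4675,-0.2855), and the top view agrees at that height. The blue mat's patch is visible under it. Picking.

Emit:
{"fn": "move_arm", "kwargs": {
  "motion": [
    [[-0.28,0.13,0.9],[0,0,0],95],
    [[-0.28,0.13,1.8],[0,0,0],95],
    [[-0.28,0.13,2.5],[0,0,0],95],
    [[-0.28,0.13,2.88],[0,0,0],95],
    [[-0.28,0.13,2.88],[0,0,0],0],
    [[-0.28,0.13,2.88],[0,0,0],0],
    [[-0.28,0.13,2.88],[0,0,0],0],
    [[-0.28,0.13,2.88],[0,0,0],0],
    [[-0.28,0.13,2.3],[0,0,0],0],
    [[-0.28,0.13,1.3],[0,0,0],0]
  ]
}}

```text
time_s: 18.55
eef_pos: [0.4656, -0.2858, 0.1107]
eef_rot: [-0.002, 0.749, 0.662, -0.0]
wrist_force: [0.0, -0.5, -0.6]
opening: 0.619
```

```bash
python3 -c "
from h import *
print(monitor.get_obs()['opening'],tool()[0])
go(.481,.0345,.11,83);go(.481,.0345,.018,83)"
```

```text
0.6189948697084691 [ 0.4656463  -0.28577733  0.1107349 ]
shift [5.329, -0.399, 0.03] turn [-0.03, -0.02, -0.0] rows 5.1303356404816585 0.026574843417088188
shift [5.325, -0.393, 1.563] turn [-0.03, -0.02, -0.0] rows 5.340575310639828 0.026574843417088188
```

Emit:
{"fn": "move_arm", "kwargs": {
  "motion": [
    [[5.33,-0.4,0],[0,0,0],0],
    [[5.33,-0.4,0],[0,0,0],0],
    [[5.33,-0.4,0],[0,0,0],0],
    [[5.33,-0.4,0],[0,0,0],0],
    [[5.33,-0.4,0],[0,0,0],0],
    [[5.33,-0.4,0],[0,0,0],0],
    [[5.33,-0.4,0.7],[0,0,0],0],
    [[5.33,-0.4,1.3],[0,0,0],0],
    [[5.33,-0.4,1.54],[0,0,0],0],
    [[5.33,-0.4,1.54],[0,0,0],0]
  ]
}}

```text
time_s: 19.8
eef_pos: [0.482, 0.0327, 0.0187]
eef_rot: [-0.001, 0.749, 0.662, -0.001]
wrist_force: [0.2, -0.7, -0.1]
opening: 0.617
```

Emit:
{"fn": "move_arm", "kwargs": {
  "motion": [
    [[0,0,0],[0,0,0],90],
    [[0,0,0],[0,0,0],90],
    [[0,0,0],[0,0,0],90],
    [[0,0,-1],[0,0,0],90],
    [[0,0,-2],[0,0,0],90],
    [[4,-0.8,-2.7],[0,0,0],90],
    [[4,-0.8,-2.7],[0,0,0],90],
    [[4,-0.8,-2.7],[0,0,0],90],
    [[4,-0.8,-2.7],[0,0,0],90],
    [[4,-0.8,-2.7],[0,0,0],90]
  ]
}}

```text
time_s: 21.05
eef_pos: [0.4637, 0.2814, 0.1825]
eef_rot: [0.0, 0.747, 0.665, 0.002]
wrist_force: [0.0, -0.9, -0.7]
opening: 0.9
```

```bash
python3 -c "
from h import *
print(tool()[0])
go(.448,.335,.19,98)"
```

```text
[0.46366602 0.28137631 0.18251701]
shift [0.858, -0.363, -0.124] turn [0.02, -0.01, -1.84] rows 0.9018267741545772 1.3722223683851549
```

Emit:
{"fn": "move_arm", "kwargs": {
  "motion": [
    [[0.85,-0.36,-0.1],[0,0,-1.84],95],
    [[0.85,-0.36,-0.1],[0,0,-1.84],95],
    [[0.85,-0.36,-0.1],[0,0,-1.84],95],
    [[0.85,-0.36,-0.1],[0,0,-1.84],95],
    [[0.85,-0.36,-0.1],[0,0,-1.84],95]
  ]
}}

```text
time_s: 21.68
eef_pos: [0.4492, 0.3298, 0.187]
eef_rot: [0.0, 0.659, 0.752, -0.0]
wrist_force: [0.5, 0.0, -0.5]
opening: 0.95
```

```bash
python3 -c "
from h import *
look(['staples_center','mat_green','tub_center'],'w8.png')
print(tool()[0]); go(.447,.358,.014,101)"
```

```text
staples_center 0.93 [254. 151.] @z [0.4442 0.3567] rect [0.4455 0.3575] 100.7 [51. 75.]
    touches edge False
mat_green 0.76 [247. 120.] @z [0.4321 0.3878] rect [0.4439 0.3596] 93.7 [ 90. 110.]
    touches edge False
[0.44904998 0.33025717 0.18711575]
shift [0.463, 0.028, 2.885] turn [0.0, 0.0, -0.42] rows 2.8053858810974295 0.3129840346756923
```

View pics/w8.png

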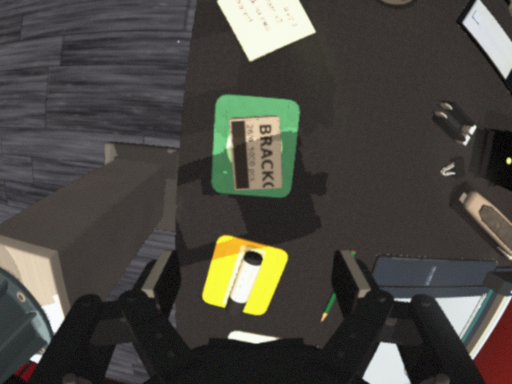

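The staple box is at (256,152) on green, 51x75 mm at the expected top height. Picking it.

Emit:
{"fn": "move_arm", "kwargs": {
  "motion": [
    [[0.46,0,0.9],[0,0,-0.4],95],
    [[0.46,0,1.8],[0,0,-0.4],95],
    [[0.46,0,2.5],[0,0,-0.4],95],
    [[0.46,0,2.88],[0,0,-0.4],95],
    [[0.46,0,2.88],[0,0,-0.4],0],
    [[0.46,0,2.88],[0,0,-0.4],0],
    [[0.46,0,2.88],[0,0,-0.4],0],
    [[0.46,0,2.88],[0,0,-0.4],0],
    [[0.46,0,2.2],[0,0,-0.4],0],
    [[0.46,0,1.2],[0,0,-0.4],0]
  ]
}}

```text
time_s: 23.12
eef_pos: [0.4436, 0.3571, 0.1146]
eef_rot: [-0.001, 0.637, 0.771, -0.002]
wrist_force: [0.6, 0.8, -0.8]
opening: 0.572
```

```bash
python3 -c "
from h import *
print(monitor.get_obs()['opening'],monitor.get_obs()['wrist_force'],tool()[0])
go(.4722,-.289,.12,83.2);go(.4722,-.289,.016,83.2)"
```

```text
0.5718410923714069 [ 0.57568849  0.84275116 -0.7715451 ] [0.44362026 0.35709253 0.11459996]
shift [-10.664, -1.568, -0.071] turn [-0.03, 0.01, 2.21] rows 10.347949908989571 1.6540555394441725
shift [-10.662, -1.561, 1.663] turn [-0.03, 0.01, 2.21] rows 10.467159207310623 1.6540555394441725
```

Emit:
{"fn": "move_arm", "kwargs": {
  "motion": [
    [[-5,-0.75,-0.1],[0,0,1],0],
    [[-5,-0.75,-0.1],[0,0,1],0],
    [[-5,-0.75,-0.1],[0,0,1],0],
    [[-5,-0.75,-0.1],[0,0,1],0],
    [[-10.66,-1.57,-0.1],[0,0,2.2],0],
    [[-10.66,-1.57,-0.1],[0,0,2.2],0],
    [[-10.66,-1.57,-0.1],[0,0,2.2],0],
    [[-10.66,-1.57,-0.1],[0,0,2.2],0],
    [[-10.66,-1.57,-0.1],[0,0,2.2],0],
    [[-10.66,-1.57,-0.1],[0,0,2.2],0]
  ]
}}

```text
time_s: 24.38
eef_pos: [0.4726, -0.2686, 0.1217]
eef_rot: [0.001, 0.747, 0.664, 0.0]
wrist_force: [1.1, 1.2, -0.9]
opening: 0.567
```

Emit:
{"fn": "move_arm", "kwargs": {
  "motion": [
    [[0,0,0],[0,0,0],0],
    [[0,0,0],[0,0,0],0],
    [[0,0,0],[0,0,0],0]
  ]
}}

```text
time_s: 24.75
eef_pos: [0.4725, -0.2648, 0.1209]
eef_rot: [-0.0, 0.747, 0.665, 0.0]
wrist_force: [0.6, 0.3, -1.0]
opening: 0.569
```

```bash
python3 -c "
from h import *
look(['mat_blue'],'w9.png')
print(monitor.get_obs()['opening'],tool()[0])
go(.4722,-.289,.0155,83.2)"
```

```text
mat_blue 0.78 [261. 174.] @z [ 0.479  -0.2479] rect [ 0.4766 -0.2495] 170.3 [34. 90.]
    touches edge False
0.570282627358207 [ 0.472775   -0.26488968  0.12105196]
shift [-0.401, 0.037, 1.759] turn [-0.0, -0.0, 0.03] rows 1.732354152328267 0.020105074443761355
```

View pics/w9.png

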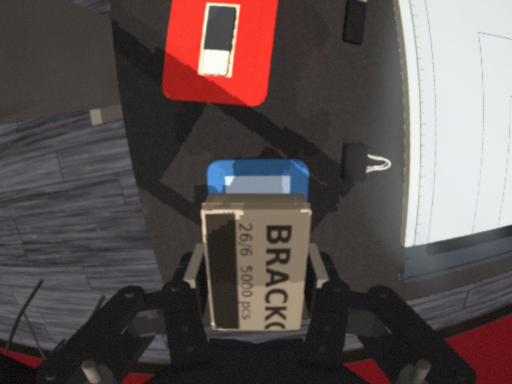

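The box is held level at (256,265), in line with the blue patch. The arm stopped about 24 mm short in y, so I'll correct that and lower.

Emit:
{"fn": "move_arm", "kwargs": {
  "motion": [
    [[-0.4,0.03,0.5],[0,0,0],0],
    [[-0.4,0.03,1.1],[0,0,0],0],
    [[-0.4,0.03,1.5],[0,0,0],0],
    [[-0.4,0.03,1.73],[0,0,0],0],
    [[-0.4,0.03,1.73],[0,0,0],0],
    [[-0.4,0.03,1.73],[0,0,0],90],
    [[-0.4,0.03,1.73],[0,0,0],90],
    [[-0.4,0.03,1.73],[0,0,0],90],
    [[-0.4,0.03,0.7],[0,0,0],90],
    [[-0.4,0.03,-0.3],[0,0,0],95]
  ]
}}

```text
time_s: 26.1
eef_pos: [0.4711, -0.29, 0.1398]
eef_rot: [-0.001, 0.747, 0.665, -0.0]
wrist_force: [-0.2, -0.8, -0.1]
opening: 0.951
```

```bash
python3 -c "
from h import *
print(monitor.get_obs()['opening'],monitor.get_obs()['wrist_force'],tool()[0])
go(.475,.01,.19,83)"
```

```text
0.9514566852482995 [-0.15505482 -0.82831609 -0.12720531] [ 0.47110304 -0.29003733  0.13979209]
shift [4.975, -0.521, -0.83] turn [-0.01, -0.01, 0.04] rows 4.867746427844715 0.02975360593805488
```

Emit:
{"fn": "move_arm", "kwargs": {
  "motion": [
    [[0,0,-0.83],[0,0,0],95],
    [[0,0,-0.83],[0,0,0],95],
    [[0,0,-0.83],[0,0,0],95]
  ]
}}

```text
time_s: 26.48
eef_pos: [0.4714, -0.2902, 0.1886]
eef_rot: [-0.0, 0.747, 0.665, -0.0]
wrist_force: [1.1, -0.3, -0.5]
opening: 0.953
```

```bash
python3 -c "
from h import *
look(['staples_center','mat_blue'])
go(.475,.01,.19,83)"
```

```text
staples_center 0.96 [255. 176.] @z [ 0.4712 -0.2901] rect [ 0.4718 -0.2904] 83.3 [50. 77.]
    touches edge False
mat_blue 0.88 [256. 142.] @z [ 0.4756 -0.2552] rect [ 0.4719 -0.2892] 83.5 [ 91. 109.]
    touches edge False
shift [4.969, -0.513, -0.039] turn [-0.02, -0.01, 0.04] rows 4.795306834709852 0.033036440383251854
```

Emit:
{"fn": "move_arm", "kwargs": {
  "motion": [
    [[4.97,-0.52,0],[0,0,0],95],
    [[4.97,-0.52,0],[0,0,0],95],
    [[4.97,-0.52,0],[0,0,0],95],
    [[4.97,-0.52,0],[0,0,0],95],
    [[4.97,-0.52,0],[0,0,0],95],
    [[4.97,-0.52,0],[0,0,0],95],
    [[4.97,-0.52,0],[0,0,0],95],
    [[4.97,-0.52,0],[0,0,0],95]
  ]
}}

```text
time_s: 27.62
eef_pos: [0.4754, 0.0082, 0.1884]
eef_rot: [-0.0, 0.748, 0.664, -0.0]
wrist_force: [-0.7, 0.3, 0.5]
opening: 0.95
```

```bash
python3 -c "
from h import *
look(['tub_center','mat_white'])
print(tool()[0])
go(.481,.034,.0165,83)"
```

```text
tub_center 0.77 [263. 158.] @z [0.4858 0.0284] rect [0.4844 0.0326] 83.3 [54. 55.]
    touches edge False
mat_white 0.81 [253. 128.] @z [0.4787 0.0589] rect [0.4809 0.035 ] 83.0 [ 91. 109.]
    touches edge False
[0.4754855  0.00825465 0.1886925 ]
shift [0.437, 0.041, 2.87] turn [-0.0, 0.0, 0.02] rows 2.7871012533609107 0.017667324883222923
```

The staple box is on the blue mat within 1 mm. Picking the tub at (0.484, 0.0325).

Emit:
{"fn": "move_arm", "kwargs": {
  "motion": [
    [[0.42,0.09,0.9],[0,0,0],95],
    [[0.42,0.09,1.8],[0,0,0],95],
    [[0.42,0.09,2.5],[0,0,0],95],
    [[0.42,0.09,2.86],[0,0,0],95],
    [[0.42,0.09,2.86],[0,0,0],0],
    [[0.42,0.09,2.86],[0,0,0],0],
    [[0.42,0.09,2.86],[0,0,0],0],
    [[0.42,0.09,2.86],[0,0,0],0],
    [[0.42,0.09,2.2],[0,0,0],0],
    [[0.42,0.09,1.2],[0,0,0],0]
  ]
}}

```text
time_s: 29.02
eef_pos: [0.4821, 0.034, 0.1167]
eef_rot: [-0.002, 0.747, 0.665, -0.001]
wrist_force: [1.4, -0.5, -1.6]
opening: 0.619
```

```bash
python3 -c "
from h import *
print(monitor.get_obs()['opening'],tool()[0])
go(.444,.3595,.12,93);go(.444,.3595,.018,93)"
```

```text
0.6186543956987224 [0.48209076 0.03400241 0.11669316]
shift [5.314, -1.264, -0.049] turn [-0.03, -0.0, -1.21] rows 5.243767176005043 0.9069852372190191
shift [5.313, -1.257, 1.651] turn [-0.03, -0.0, -1.21] rows 5.476113762635592 0.9069852372190191
```

Emit:
{"fn": "move_arm", "kwargs": {
  "motion": [
    [[5.31,-1.26,0],[0,0,-1.2],0],
    [[5.31,-1.26,0],[0,0,-1.2],0],
    [[5.31,-1.26,0],[0,0,-1.2],0],
    [[5.31,-1.26,0],[0,0,-1.2],0],
    [[5.31,-1.26,0],[0,0,-1.2],0],
    [[5.31,-1.26,0],[0,0,-1.2],0],
    [[5.31,-1.26,0],[0,0,-1.2],0],
    [[5.31,-1.26,0],[0,0,-1.2],0]
  ]
}}

```text
time_s: 30.02
eef_pos: [0.446, 0.3577, 0.1167]
eef_rot: [0.0, 0.689, 0.724, -0.0]
wrist_force: [0.1, -0.5, -0.9]
opening: 0.619
```

```bash
python3 -c "
from h import *
print(monitor.get_obs()['opening'],tool()[0])
go(.444,.3595,.018,93)"
```

```text
0.6185354365152892 [0.44597601 0.35770966 0.11674594]
shift [0.032, -0.031, 1.646] turn [-0.0, 0.0, -0.02] rows 1.5805109256656922 0.01496937168997769
```

Emit:
{"fn": "move_arm", "kwargs": {
  "motion": [
    [[0.03,-0.03,0.7],[0,0,0],0],
    [[0.03,-0.03,1.3],[0,0,0],0],
    [[0.03,-0.03,1.64],[0,0,0],0],
    [[0.03,-0.03,1.64],[0,0,0],0],
    [[0.03,-0.03,1.64],[0,0,0],95],
    [[0.03,-0.03,1.64],[0,0,0],95],
    [[0.03,-0.03,1.64],[0,0,0],95],
    [[0.03,-0.03,0.7],[0,0,0],95],
    [[0.03,-0.03,-0.3],[0,0,0],95],
    [[-0.8,-0.03,-1.3],[0,0,0],95]
  ]
}}

```text
time_s: 31.28
eef_pos: [0.4465, 0.3223, 0.1862]
eef_rot: [0.001, 0.688, 0.726, 0.002]
wrist_force: [0.9, -0.2, 0.3]
opening: 0.947
```

Emit:
{"fn": "move_arm", "kwargs": {
  "motion": [
    [[0,0,0],[0,0,0],95],
    [[0,0,0],[0,0,0],95]
  ]
}}

```text
time_s: 31.52
eef_pos: [0.4457, 0.3208, 0.1829]
eef_rot: [-0.0, 0.689, 0.725, 0.0]
wrist_force: [0.4, -0.6, -0.4]
opening: 0.954
```

```bash
python3 -c "
from h import *
look(['tub_center','mat_green','glue_center','mat_yellow'],'w10.png')
look(['staples_center','mat_blue','rubber_center','mat_red','glue_center','mat_yellow','tub_center','mat_green'],'top9.png','top')
print(tool()[0])"
```

```text
mat_green 0.9 [253. 117.] @z [0.4394 0.3832] rect [0.4436 0.3593] 92.9 [ 90. 109.]
    touches edge False
glue_center 0.69 [255. 277.] @z [0.4513 0.1969] rect [0.4512 0.1891] 79.7 [ 27. 106.]
    touches edge False
mat_yellow 0.76 [250. 269.] @z [0.4445 0.2008] rect [0.451  0.1915] 80.9 [ 90. 112.]
    touches edge False
mat_blue 0.57 [376. 197.] @z [ 0.4521 -0.2622] rect [ 0.4739 -0.2888] 82.6 [ 94. 111.]
    touches edge False
rubber_center 0.45 [328. 194.] @z [ 0.4601 -0.1342] rect [ 0.4597 -0.1288] 76.4 [23. 59.]
    touches edge False
mat_red 0.78 [325. 198.] @z [ 0.45   -0.1267] rect [ 0.4588 -0.1256] 77.3 [ 89. 107.]
    touches edge False
glue_center 0.63 [204. 200.] @z [0.4518 0.1891] rect [0.4543 0.1905] 78.7 [26. 94.]
    touches edge False
mat_yellow 0.65 [204. 202.] @z [0.4455 0.1907] rect [0.4529 0.1903] 80.8 [ 90. 111.]
    touches edge False
tub_center 0.95 [136. 204.] @z [0.4428 0.3639] rect [0.4468 0.3556] 44.7 [55. 56.]
    touches edge False
mat_green 0.87 [149. 202.] @z [0.4477 0.3358] rect [0.4451 0.3487] 92.6 [93. 94.]
    touches edge False
[0.44593686 0.32087032 0.18292519]
```

View pics/w10.png

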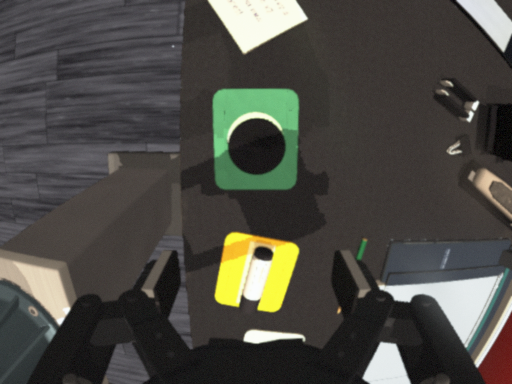

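View pics/top9.png

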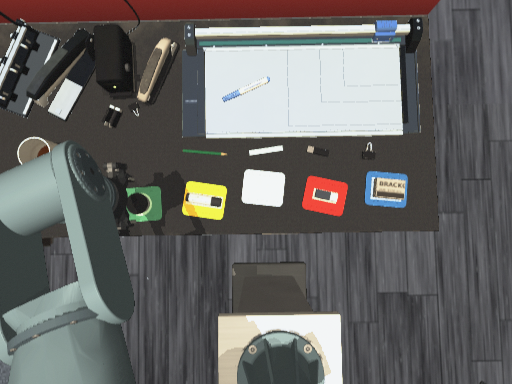

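The wrist view shows the tub upright at (256,146) on green. The top view shows all four items on their own mats. Everything is within tolerance, so I'm handing in.

```bash
python3 -c "
from h import *
print(workorder.hand_in())"
```

```text
the job is handed in; nothing more can be done
None
```

All four supplies are back on their own mats, and I handed the job in at about 32 s of the 120 s allowed. I swapped the eraser and glue stick, then the staple box and tub, parking one item of each pair on the white mat.

My last measurements, against a 15 mm limit on centre distance and a 0.25 rad (14°) limit on angle; the tub needs no angle:

| Item | Mat | Distance from mat centre | Angle to mat's long side |
|---|---|---|---|
| Staple box | blue | about 1 mm | under 1° |
| Glue stick | yellow | about 2–3 mm | 1–2° |
| Eraser | red | under 1 mm from close by, about 3 mm from the top camera | under 1° |
| Tub | green | about 5 mm | – |

The final pictures show all four lying flat or standing upright, with the gripper open and clear of everything.

Some checks failed or disagreed:
- **Heights:** Triangulating heights was poor: a two-place wrist attempt gave 9 mm for the glue stick (16.5 mm expected) and -17 mm for the red mat. I relied instead on item sizes and two-camera agreement matching the stated heights.
- **Glue pick-up:** The second grasp of the glue stick showed a light contact of about 7 N between the fingertips and the white mat, well below the limits.
- **Final network looks:** The last wrist look missed the tub and the last top look missed the staple box, so each rests on one measurement plus the pictures.

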